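# Rub down the sill seam, then stand the float to dry

## Robot

A 6-joint arm with a two-finger parallel gripper is mounted at the origin on the work surface. World frame = base frame: x ahead of the robot, y to its left, z up, the work surface at z = 0. Lengths are in m, angles in degrees, forces in N, time in s.
With the tool pointing down it reaches from about 0.35 to 0.875 m from the base axis. Payload 4.2 kg.
Tool frame: the origin (TCP) lies midway between the tips of the shut fingers; the grasp point (between the pads) lies 19 mm behind it; z points along the fingers, y is the line along which they close (so a half turn about z gives the same grasp; the last joint's range is limited). The gripper opens to 87 mm and grips with 3 to 60 N. Pads are 19 mm wide; open, the fingers measure 117 mm over their backs; the gripper's body (75 mm by 190 mm) begins 51 mm behind the grasp point.
Start: joints at [-51.646, 22.042, 0.453, 0, -68.411, -14.817], TCP at [0.25, -0.573, 0.223] pointing down, gripper open.
Joint ranges: [-179.83, 179.83], [-69.29, 118.12], [-61.27, 80.66], [-181.25, 117.63], [-171.15, -9.14], [-177.46, 177.46]. Speed limits (degrees/s): [159.86, 159.86, 180, 180, 180, 180].

## Interface

Orientations are given as [roll, pitch, yaw] about the fixed x, y, z axes, in that order (R = Rz(yaw) Ry(pitch) Rx(roll)).
In Python, from workcell import env gives the robot as it stands. The module is installed in compiled form; this text tells all that it offers. Calls block until the motion is done:
- env.goto(position, orientation): joint-space move of the TCP to a pose.
- env.move_straight(position, rotation=None, rate=0.15, force_limit=None): straight line of the TCP; rotation=None keeps the orientation; rate is the mean speed in m/s. With force_limit (N) it stops when the force on the tool has changed by that much, and returns True; else False.
- env.set_joints(angles): joint-space move.
- env.gripper_to(opening, grasp_force=None): opening from 0.0 (shut) to 1.0 (fully open); grasp_force is the grip in N (None keeps the last); returns when the fingers have stopped.
- env.dwell(seconds).
- env.inverse_kinematics(position, orientation): joint angles nearest the present ones, or None.
- env.read_state(): the state.
- env.grab_frame(name): name is "scene" or "top"; returns a dict with "image" (400x640x3 uint8, blue, green, red), "fx", "fy", "cx", "cy" (pixels), "position" and "orientation" of the camera in the world. Camera axes: x right, y up, looking along -z (the intrinsics and any distortion apply to the point x, -y, -z); pixel columns grow to the right and rows downward; lengths in m; the calibration is good to about 2 mm. A picture is of the moment at which its call begins. There is no depth.
A pose or a line that the arm cannot do raises env.Unreachable and nothing moves.
- env.close_job(): hands the job in; it is judged then, once.
Trained networks look in a picture, given as the dict that the camera call returned (one of the last four; its "shot" number tells which), for a name from the list of things; names that differ only in an ending like _2 or _b are one class to them, and where a whole thing is asked for, a point or a joint stands for the part that bears it (a point fixed in the world has none). Each returns a list of dicts, best first, with "score" (0 to 1); they miss things now and then, are a little off and sometimes report something else, mostly with a low value. They report only what shows in the picture. A call takes as long as a camera call. They do not tell look-alikes from the thing itself.
- env.search_frame(picture, thing): "xyz" ([x, y, z] in m, in world coordinates, good to about 4 mm: the middle of the surface that is visible of it).
- env.trace(picture, thing): "mask" (400x640 bool, what is visible of it).
The state is a dict: "clock": time; "joint_positions": joint angles; "qvel": joint speeds; "joint_torque": joint torques, N m; "position": TCP position; "tool_rot": TCP orientation; "force": force on the tool from outside, world axes, zero at the start; "wrist_torque": the same for the moment, N m; "opening": opening from 0.0 (shut) to 1.0 (fully open); "finger_force": force on a finger pad.
Only numpy, scipy, OpenCV 4.12 (cv2) and the standard library are available. Lean on these libraries where they do the work, as an engineer would, in place of code of your own. Each camera call takes 0.05 s, during which the arm holds its last target. There are 200 camera calls.

## Task

Take the yellow rubbing float from the cork mat and slowly rub its sole lengthwise along the whole seam of the terrazzo slab, from the brass-marked end to the plain end in one stroke, pressing steadily with about 10 newtons (a kilo's weight) and never lifting off on the way. Then lay it flat on the cork mat again, let go, and take a fresh hold to stand it upright on its heel in the middle of the clay saucer to dry. Leave the pail, pegs tin and jar where they are, and do not shift the saucer.

Things in the scene. Friction and masses are not known exactly. Their poses are not given: they have to be found in the camera images.
- float: loose rubbing float, 0.4 kg: sole block 150 x 66 x 22 mm (dark grit below, yellow above), black rubber handle ridge on its back. Origin: centre of the sole's underside; x from heel (-75 mm) to toe (+75), z up out of the back. Handle: x -75 to +15 mm (flush with the heel), 26 mm wide, z 22 to 62 mm. It stands on its flat heel end, x up. Starts sole down on the mat
- float_handle (a point): middle of the float's handle ridge, at x -30, y 0, z 44 mm in the float's frame
- float_heel (a point): middle of the float's heel end face, at x -75, y 0, z 25 mm in the float's frame
- slab: speckled pinkish terrazzo slab, fixed, hard, 260 x 80 x 30 mm, top flat and level; origin: centre of its underside, x along its length. A dark seam runs along the middle of the top. A brass strip marks the end at x -130 mm; the other is plain. Rub with the float flat, lengthwise along the slab (either way round), centred on the seam, about 10 N between them
- slab_start (a point): point on the slab's top (x -55 mm) above which the float's centre begins the stroke: the float's end is then flush with the brass-marked end of the slab
- slab_end (a point): point on the slab's top (x +55 mm) above which the float's centre ends the stroke: the float's end is then flush with the plain end
- mat: cork mat, fixed, 220 x 140 x 4 mm thick, lying on the ledge; origin: centre of its underside, x along its length
- saucer: round clay saucer, loose, 0.6 kg, 176 mm across; its flat floor is 8 mm above its origin (centre of its underside), 160 mm across inside a rim that rises to 22 mm
- pail: small blue plastic pail, loose bystander, 136 mm across the rim, 130 mm high; origin: centre of its underside
- tin: stainless pegs tin, loose bystander, 84 mm across, 85 mm high, clothes pegs standing out to about 105 mm; origin: centre of its underside
- jar: green glass jar, loose bystander, 76 mm across, 110 mm high; origin: centre of its underside
There are look-alikes about, which are no part of the job. Of the things shaped like the float, the yellow one is meant. Of the things shaped like the saucer, the terracotta one is meant.

How it is judged (in metres and radians):
On the way, in this order (a step that is already met when the one before it is completed fails the run):
1. the float is pressed flat and lengthwise on the slab's seam with 4 to 20 N, its centre near slab_start (slab x under -45 mm) (contact force between float and slab between 4 and 20 N and y of float in the frame of slab between -0.015 and 0.015 m and angle between the x axis of float and the x axis of slab, either way round below 0.2 rad and angle between float's own z axis and vertical below 0.1 rad and x of float in the frame of slab below -0.045 m), for 0.25 s.
2. still pressed flat and lengthwise on the slab's seam with 4 to 20 N, its centre passing slab x -37 to -15 mm for 0.25 s (contact force between float and slab between 4 and 20 N and y of float in the frame of slab between -0.015 and 0.015 m and angle between the x axis of float and the x axis of slab, either way round below 0.2 rad and angle between float's own z axis and vertical below 0.1 rad and x of float in the frame of slab between -0.037 and -0.015 m), for 0.25 s.
3. still pressed flat and lengthwise on the slab's seam with 4 to 20 N, its centre passing slab x -11 to 11 mm for 0.25 s (contact force between float and slab between 4 and 20 N and y of float in the frame of slab between -0.015 and 0.015 m and angle between the x axis of float and the x axis of slab, either way round below 0.2 rad and angle between float's own z axis and vertical below 0.1 rad and x of float in the frame of slab between -0.011 and 0.011 m), for 0.25 s.
4. still pressed flat and lengthwise on the slab's seam with 4 to 20 N, its centre passing slab x 15 to 37 mm for 0.25 s (contact force between float and slab between 4 and 20 N and y of float in the frame of slab between -0.015 and 0.015 m and angle between the x axis of float and the x axis of slab, either way round below 0.2 rad and angle between float's own z axis and vertical below 0.1 rad and x of float in the frame of slab between 0.015 and 0.037 m), for 0.25 s.
5. still pressed flat and lengthwise on the slab's seam with 4 to 20 N, its centre near slab_end (slab x over 45 mm) (contact force between float and slab between 4 and 20 N and y of float in the frame of slab between -0.015 and 0.015 m and angle between the x axis of float and the x axis of slab, either way round below 0.2 rad and angle between float's own z axis and vertical below 0.1 rad and x of float in the frame of slab above 0.045 m), for 0.25 s.
6. the float lies flat and still on the cork mat (centres within 70 mm), not touched by the robot (angle between float's own z axis and vertical below 0.08 rad and horizontal distance between float and mat below 0.07 m and z of float in the frame of mat below 0.008 m and contact force between each of the arm, the fingers and float below 0.05 N and linear speed of float below 0.02 m/s), for 0.2 s.
At the end, for the whole second after the job is handed in: After the stroke and after lying released on the mat, the float stands still on its heel on the saucer's floor, toe up, within 0.1 rad of upright, the middle of its heel within 35 mm of the saucer's centre, released; the saucer lies within 30 mm of where it began (angle between float's own x axis and vertical below 0.1 rad and horizontal distance between float_heel and saucer below 0.035 m and z of float_heel in the frame of saucer between 0.004 and 0.013 m and linear speed of float below 0.02 m/s and angular speed of float below 0.1 rad/s and contact force between the fingers and float below 0.05 N and distance of saucer from where it was at the start of the episode below 0.03 m); the robot touches nothing.
It fails at once if the float, sole down, is lifted 4 to 20 mm off the slab while its centre is over the middle of the slab (within 40 mm of the middle lengthwise and across) (angle between float's own z axis and vertical below 0.35 rad and z of float in the frame of slab between 0.034 and 0.05 m and x of float in the frame of slab between -0.04 and 0.04 m and y of float in the frame of slab between -0.04 and 0.04 m).
It fails at once if the float is pressed on the slab with more than 40 N (contact force between float and slab above 40 N).
It fails at once if the pail, tin or jar is shifted by more than 20 mm (distance of any of pail, tin, jar from where it was at the start of the episode above 0.02 m).
It fails at once if the saucer is shifted by more than 30 mm (distance of saucer from where it was at the start of the episode above 0.03 m).
It also fails if it takes over 72 s, if anything falls off the work surface, if the arm or the gripper's body presses on something with over 40 N, if the wrist force passes 120 N, or if a joint passes its speed limit or range.

## Working session

There is one attempt and no reset: what is moved stays moved. The work goes in short steps, each a Python script; the robot and the scene stay as the last script left them, time stands still between calls to the robot, and variables do not carry over. Pictures are saved under pics/ and viewed, at most 10 in all, crops included, and the job is handed in when it is done.

```bash
mkdir -p pics; cat > h.py <<'E'
import numpy as np, cv2
from scipy.spatial.transform import Rotation as R
from workcell import env
def cam(p):
    o=np.array(p["orientation"],float)
    M=o if o.shape==(3,3) else R.from_euler('xyz',o,degrees=True).as_matrix()
    return M,np.array(p["position"],float)
def ray(p,u,v,z):
    M,c=cam(p); d=M@np.array([(u-p["cx"])/p["fx"],-(v-p["cy"])/p["fy"],-1])
    return c+d*(z-c[2])/d[2]
def proj(p,X):
    M,c=cam(p); q=M.T@(np.array(X)-c); return np.array([p["cx"]+p["fx"]*q[0]/-q[2],p["cy"]-p["fy"]*q[1]/-q[2]])
E
python3 - <<'E'
from h import *
out=[]
for n in("top","scene"):
    p=env.grab_frame(n); cv2.imwrite(f"pics/{n}0.png",p["image"])
    print(n,{k:v for k,v in p.items() if k!="image"})
    for t in("float","float_handle","slab","mat","saucer","pail","tin","jar"):
        for d in env.search_frame(p,t)[:4]:
            print(t,np.round(d["xyz"],3),round(d["score"],2),proj(p,d["xyz"]).round())
print(env.read_state())
E
```

```text
top {'fx': 504.9400970919945, 'fy': 504.9400970919945, 'cx': 317.0508931951792, 'cy': 195.70387136832397, 'position': array([ 0.32233403, -0.0883701 ,  1.73550063]), 'orientation': array([  6.49674356,   0.89120597, -91.60233498]), 'shot': 1}
float [ 0.471 -0.288  0.024] 0.92 [383. 207.]
float [ 0.377 -0.49   0.024] 0.7 [444. 234.]
float [ 0.547 -0.522  0.021] 0.67 [450. 183.]
float_handle [ 0.468 -0.287  0.027] 0.81 [382. 208.]
float_handle [ 0.552 -0.52   0.024] 0.72 [449. 182.]
float_handle [ 0.378 -0.489  0.027] 0.68 [443. 233.]
slab [0.463 0.023 0.032] 0.95 [291. 212.]
mat [ 0.488 -0.322  0.004] 0.56 [391. 203.]
saucer [0.475 0.347 0.01 ] 0.82 [197. 212.]
saucer [0.249 0.304 0.007] 0.76 [210. 278.]
pail [0.757 0.231 0.057] 0.87 [227. 127.]
tin [0.757 0.065 0.058] 0.88 [276. 126.]
tin [0.476 0.346 0.009] 0.61 [197. 212.]
jar [ 0.715 -0.133  0.116] 0.91 [335. 132.]
scene {'fx': 388.6534022649849, 'fy': 388.6534022649849, 'cx': 323.53252243631914, 'cy': 198.50508163077365, 'position': array([1.10673575, 0.11933698, 0.85430192]), 'orientation': array([ 38.3778978 ,  -0.43116145, 110
[... 699 characters left out ...]
. 193.]
{'clock': 0.9, 'joint_positions': array([-5.16480251e+01,  2.20390475e+01,  4.54220769e-01,  4.00077742e-04,
       -6.84125345e+01, -1.48146595e+01]), 'qvel': array([-0.02991209, -0.07615765,  0.13404181, -0.12696403, -0.00292183,
        0.00374418]), 'joint_torque': array([-5.21574075e-04, -3.90454173e+01,  1.87620735e+01,  4.22440857e+00,
        1.54872530e-02, -2.34846766e-05]), 'position': array([ 0.2495862 , -0.57298353,  0.22258979]), 'tool_rot': array([-1.79997354e+02,  3.15048185e-04, -1.56462537e+02]), 'force': array([-0.40943061, -0.54082842,  0.46291206]), 'wrist_torque': array([ 0.02798039, -0.01551181,  0.01596607]), 'finger_force': 0.0, 'opening': 0.9986585526295508}
```

```bash
python3 - <<'E'
import cv2
t=cv2.imread("pics/top0.png")
cv2.imwrite("pics/topc.png",cv2.resize(t[90:300,170:480],None,fx=2.55,fy=2.55,interpolation=cv2.INTER_CUBIC))
E
```

```text
(no output)
```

View pics/topc.png

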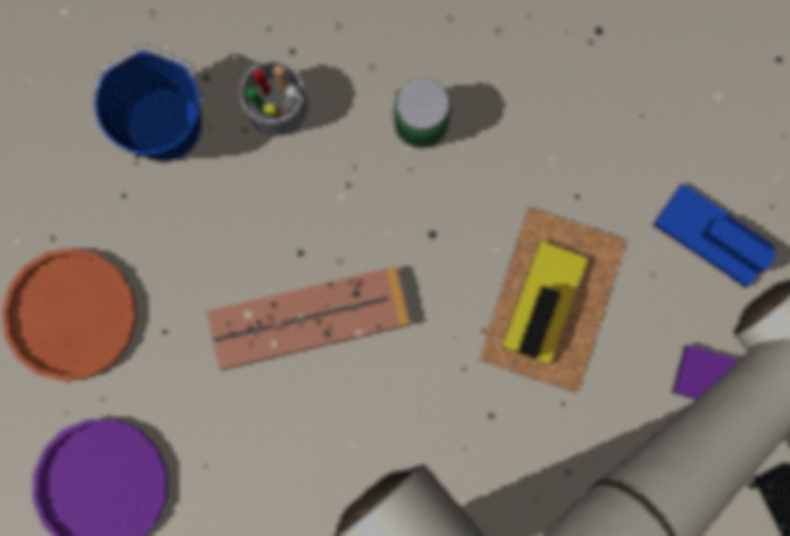

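View pics/scene0.png

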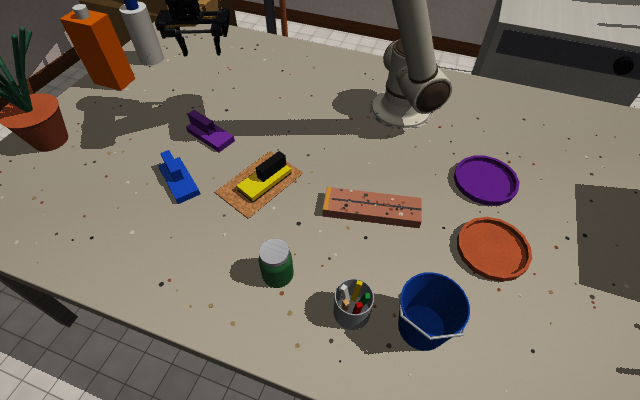

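The top crop shows three float shapes: yellow at full-image px (384,208), blue at (450,183) and purple at (447,235). The yellow one on the cork mat is meant. Of the two saucers, terracotta at (197,212) and purple at (210,278), the terracotta one is meant. The float's handle, and so its heel, is at the near end. The slab's brass end is on the right, towards -y. Next I fit the poses against the masks.

```bash
cat >> h.py <<'E'
from scipy.optimize import minimize
def box(x0,x1,y0,y1,z0,z1): return np.array([[x,y,z] for x in(x0,x1) for y in(y0,y1) for z in(z0,z1)])
BOX={"slab":[box(-.13,.13,-.04,.04,0,.03)],"mat":[box(-.11,.11,-.07,.07,0,.004)],
 "float":[box(-.075,.075,-.033,.033,0,.022),box(-.075,.015,-.013,.013,.022,.062)],
 "saucer":[np.array([[r*np.cos(a),r*np.sin(a),z] for r,z in((.088,.022),(.075,0)) for a in np.linspace(0,6.28,40)])]}
def sil(p,name,q,z0):
    S=4; im=np.zeros((400*S,640*S),np.uint8); Rz=R.from_euler('z',q[2]).as_matrix()
    for b in BOX[name]:
        P=np.array([proj(p,Rz@v+[q[0],q[1],z0]) for v in b]); cv2.fillConvexPoly(im,cv2.convexHull(((P+.5)*S).astype(np.int32)),255)
    return cv2.resize(im,(640,400),interpolation=cv2.INTER_AREA)/255.
def fit(pm,name,q0,z0):
    c=lambda q:sum(np.abs(sil(p,name,q,z0)-m).sum()/m.sum() for p,m in pm)
    q0=np.array(q0,float); s=[q0]+[q0+d for d in np.diag([.008,.008,.08])]
    r=minimize(c,q0,method="Nelder-Mead",options=dict(initial_simplex=s,xatol=2e-4,fatol=1e-5,maxiter=150)); return r.x,r.fun/len(pm)
def masks(p,name,X):
    u,v=proj(p,X); L=env.trace(p,name); b=min(L,key=lambda d:np.hypot(*(np.argwhere(d["mask"]).mean(0)-[v,u])))
    return b["mask"]
E
python3 - <<'E'
from h import *
T=env.grab_frame("top");S=env.grab_frame("scene")
G={"slab":([.463,.023,.02],np.radians(103),0),"float":([.471,-.288,.03],np.radians(-18),.004),"saucer":([.475,.347,.01],0,0),"mat":([.485,-.3,.004],np.radians(-18),0)}
M={}
for n,(X,y,z0) in G.items():
    pm=[]
    for p in(T,S):
        m=masks(p,n,X)
        if n=="mat": m=cv2.morphologyEx((m|M["float",p["shot"]]).astype(np.uint8),cv2.MORPH_CLOSE,np.ones((5,5)))>0
        M[n,p["shot"]]=m; pm.append((p,m))
    for k,l in(("top",pm[:1]),("scene",pm[1:]),("both",pm)):
        q,f=fit(l,n,[X[0],X[1],y],z0); print(n,k,np.round(q[:2],4),round(np.degrees(q[2]),1),round(f,3))
E
```

```text
slab top [0.4573 0.0254] 102.2 0.068
slab scene [0.4619 0.025 ] 102.2 0.027
slab both [0.4603 0.0244] 102.0 0.067
float top [ 0.4687 -0.2919] -20.9 0.083
float scene [ 0.4743 -0.2887] -22.1 0.038
float both [ 0.4724 -0.291 ] -21.7 0.093
saucer top [0.4718 0.3446] 1.8 0.047
saucer scene [0.4836 0.346 ] 0.9 0.067
saucer both [0.4753 0.347 ] 0.7 0.082
mat top [ 0.4746 -0.3066] -20.3 0.026
mat scene [ 0.4788 -0.3032] -19.9 0.049
mat both [ 0.4767 -0.3056] -19.9 0.054
```

```bash
cat >> h.py <<'E'
SL=np.array([.4603,.0246]); SY=np.radians(102.1); FL=np.array([.4715,-.2905]); FY=np.radians(-21.6); MT=np.array([.4767,-.3055]); MY=np.radians(-20); SA=np.array([.477,.3465])
T0=R.from_euler('x',180,degrees=True)
def tcp(Rf,t,a=0,g=(-.03,0,.046),flip=False):
    """TCP pose to hold a float with pose Rf,t, tool tilted a deg towards the heel"""
    Rt=R.from_euler('y',a,degrees=True)*T0
    p=np.array(g)+.019*Rt.apply([0,0,1])
    if flip: Rt=Rt*R.from_euler('z',180,degrees=True)
    return Rf.apply(p)+t,(Rf*Rt).as_euler('xyz',degrees=True)
yaw=lambda y:R.from_euler('z',y)
def stand(phi): # x up, float z (handle side) along azimuth phi
    z=np.array([np.cos(phi),np.sin(phi),0]); x=np.array([0,0,1.]); return R.from_matrix(np.array([x,np.cross(z,x),z]).T)
def heel_t(Rf,heel): return np.array(heel)-Rf.apply([-.075,0,.025])
E
python3 - <<'E'
from h import *
q0=env.read_state()["joint_positions"]
def ik(pose):
    j=env.inverse_kinematics(*pose); return None if j is None else np.round(j).astype(int)
for f in(0,1):
    print("flip",f,"grasp",ik(tcp(yaw(FY),[*FL,.004],flip=f)))
    for s in(0,np.pi):
        print(" slab",int(np.degrees(SY+s)),[ik(tcp(yaw(SY+s),[*(SL+d*np.array([np.cos(SY),np.sin(SY)])),.03],flip=f)) for d in(-.055,.055)])
for a in(30,45,55):
  for f in(0,1):
    print("a",a,f,"pick")
    for k in range(0,360,30):
        A=ik(tcp(yaw(MY+np.radians(k)),[*MT,.004],a,flip=f)); Rs=stand(np.radians(k)); B=ik(tcp(Rs,heel_t(Rs,[*SA,.008]),a,flip=f))
        print(k,A,"| place phi",k,B)
E
```

```text
flip 0 grasp [-14  25 -27   0 -38  83]
 slab 102 [None, array([ 27,  18, -35,   0, -37, 166])]
 slab 282 [array([ 20,  18, -34,   0, -38,  -8]), array([ 34,  18, -35,   0, -37, -22])]
flip 1 grasp [-14  25 -27   0 -38 -97]
 slab 102 [array([ 12,  20, -32,   0, -39,   0]), array([ 27,  18, -35,   0, -37, -14])]
 slab 282 [array([ 20,  18, -34,   0, -38, 172]), array([ 34,  18, -35,   0, -37, 158])]
a 30 0 pick
0 [-17  40  -5  -2 -76  88] | place phi 0 [  34   57   30  -32 -114 -123]
30 [-12  38 -13  12 -67 105] | place phi 30 [  44   61   32  -14 -120 -105]
60 [ -9  34 -26  28 -54 118] | place phi 60 [  54   60   21    5 -112  -85]
90 [-11  30 -40  53 -38 123] | place phi 90 [ 63  54   2  23 -94 -74]
120 [-27  25 -51 102 -24 118] | place phi 120 [ 69  46 -23  44 -74 -73]
150 None | place phi 150 [ 66  38 -47  82 -61 -85]
180 None | place phi 180 None
210 [-28  26 -18 -42 -27 -18] | place phi 210 [  13   36  -54 -163  -60  -90]
240 [-31  29 -11 -41 -47   9] | place phi 240 [   9   32  -31 -111  -46 -119]
270 [-31  34  -5 -34 -62  30] | place phi 270 [  13   36  -14  -78  -60 -137]
300 
[... 3658 characters left out ...]
phi 30 [ 46  48  15  -9 -91  76]
60 [ -4  44 -23  37 -73 -74] | place phi 60 [ 54  47   8   4 -86  95]
90 [ -6  37 -44  71 -57 -80] | place phi 90 [ 60  43  -6  17 -73 110]
120 None | place phi 120 [ 65  37 -24  35 -56 119]
150 None | place phi 150 [ 61  30 -44  68 -38 117]
180 [ -55   30  -34 -127  -36 -116] | place phi 180 None
210 [ -50   31  -19  -86  -45 -140] | place phi 210 None
240 [ -47   37   -8  -65  -64 -142] | place phi 240 [ 39  23 -24 -51 -15 -23]
270 [ -42   43    4  -50  -83 -137] | place phi 270 [ 30  28 -14 -50 -40   7]
300 [ -34   48   13  -36  -98 -126] | place phi 300 [ 30  34  -3 -41 -60  24]
330 [ -26   52   15  -20 -105 -110] | place phi 330 [ 33  40   7 -32 -77  40]
```

```bash
cat >> h.py <<'E'
G1=(-.012,0,.046); G2=(-.018,0,.047); up=lambda p,dz:np.array(p)+[0,0,dz]
def fz(n=5):
    v=[]
    for _ in range(n): env.dwell(.02); v.append(env.read_state()["force"][2])
    return np.mean(v)
E
python3 - <<'E'
from h import *
p,o=tcp(yaw(FY),[*FL,.004],g=G1); print(p,o)
env.goto(up(p,.1),o); print("free",fz())
print(env.move_straight(p,rate=.12,force_limit=8))
env.gripper_to(0.0,40); s=env.read_state(); print(s["opening"],s["finger_force"],s["position"])
env.move_straight(up(s["position"],.1),rate=.15); print("held",fz(),env.read_state()["clock"],env.read_state()["opening"])
S=env.grab_frame("scene"); c=cv2.resize(S["image"][80:240,180:380],None,fx=3.5,fy=3.5,interpolation=cv2.INTER_CUBIC); cv2.imwrite("pics/held.png",c)
E
```

```text
[ 0.46034268 -0.28608251  0.031     ] [180.    0.  -21.6]
free 0.5966551069037315
False
0.2966918903401604 39.97508553788066 [ 0.46038307 -0.28601633  0.03097659]
held -4.43384337495298 5.8917 0.2988304485433069
```

View pics/held.png

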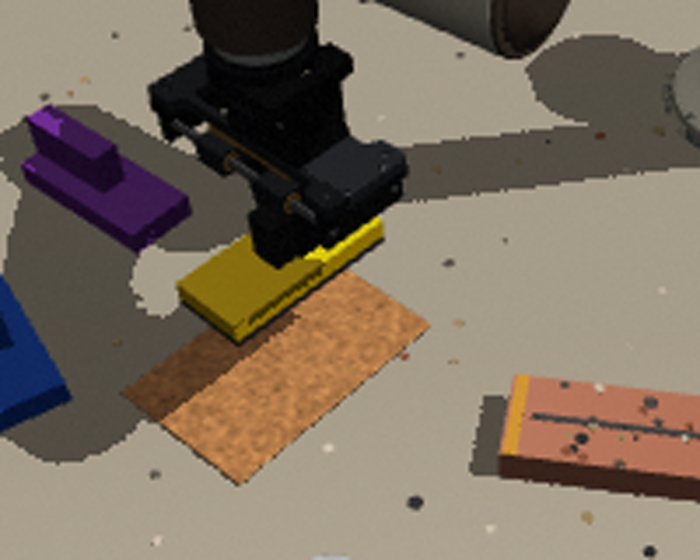

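The crop shows the yellow float held level by its handle (crop px 290,270), clear of the mat, and the brass end of the slab at (515,415). Next is the stroke, with the press force read and corrected as it goes.

```bash
python3 - <<'E'
from h import *
ex=np.array([np.cos(SY),np.sin(SY)]); Rf=yaw(SY+np.pi)
P=lambda d,z=.03:tcp(Rf,[*(SL+d*ex),z],g=G1)
p,o=P(-.054); env.goto(up(p,.07),o); tare=fz(8)
env.move_straight(up(p,.015),rate=.1)
hit=env.move_straight(up(p,-.008),rate=.015,force_limit=5)
z=env.read_state()["position"][2]; N=fz()-tare; print("touch",hit,z-p[2],"N",N,"tare",tare)
if not hit: raise SystemExit
zc=z; k=6000.  # N/m guess, refined
for i in range(8):
    if abs(N-10)<1.5: break
    dz=np.clip((N-10)/k,-.001,.001); zc+=dz; env.move_straight([p[0],p[1],zc],rate=.01); N2=fz()-tare
    if abs(dz)>1e-4 and (N2-N)/-dz>500: k=np.clip((N2-N)/-dz,1000,40000)
    N=N2; print(i,round(zc-p[2],5),round(N,1),round(k))
np.save("st.npy",[zc,tare,k]); print(env.read_state()["clock"],env.read_state()["force"])
E
```

```text
touch True -7.734729559799591e-05 N 9.674001524198484 tare -4.042120306295268
9.2333 [-0.58214584  1.68535733  6.50821978]
```

```bash
python3 - <<'E'
from h import *
ex=np.array([np.cos(SY),np.sin(SY)]); Rf=yaw(SY+np.pi)
P=lambda d,z=.03:tcp(Rf,[*(SL+d*ex),z],g=G1)[0]
zc,tare,_=np.load("st.npy"); env.dwell(.4); L=[]
for d in np.append(np.arange(-.052,.056,.003),.056):
    p=P(d); env.move_straight([p[0],p[1],zc],rate=.02)
    N=fz(2)-tare; s=env.read_state(); L.append((round(d*1e3),round(N,1),round((zc-.057)*1e3,2)))
    zc+=np.clip((N-10)/15000*.6,-.0004,.0004)
    if N>22: print("high"); 
print(L); env.dwell(.5); s=env.read_state(); print(s["clock"],fz()-tare,s["force"],s["opening"])
T=env.grab_frame("top"); m=masks(T,"float",[*(SL+.055*ex),.05])
cv2.imwrite("pics/str.png",cv2.resize(T["image"][120:290,180:400],None,fx=3.5,fy=3.5))
E
```

```text
[(-52, np.float64(5.9), np.float64(-0.08)), (-49, np.float64(7.0), np.float64(-0.24)), (-46, np.float64(9.5), np.float64(-0.36)), (-43, np.float64(9.7), np.float64(-0.38)), (-40, np.float64(9.6), np.float64(-0.39)), (-37, np.float64(9.5), np.float64(-0.41)), (-34, np.float64(9.1), np.float64(-0.43)), (-31, np.float64(9.9), np.float64(-0.47)), (-28, np.float64(9.3), np.float64(-0.47)), (-25, np.float64(10.0), np.float64(-0.5)), (-22, np.float64(10.5), np.float64(-0.5)), (-19, np.float64(10.3), np.float64(-0.48)), (-16, np.float64(10.1), np.float64(-0.47)), (-13, np.float64(10.1), np.float64(-0.46)), (-10, np.float64(9.8), np.float64(-0.46)), (-7, np.float64(10.5), np.float64(-0.46)), (-4, np.float64(10.7), np.float64(-0.44)), (-1, np.float64(10.1), np.float64(-0.42)), (2, np.float64(9.6), np.float64(-0.41)), (5, np.float64(10.0), np.float64(-0.43)), (8, np.float64(10.3), np.float64(-0.43)), (11, np.float64(10.5), np.float64(-0.41)), (14, np.float64(10.0), np.float64(-0.39)), (17, np.float64(10.4), np.float64(-0.39)), (20, np.float64(11.1), np.float64(-0.37)), (23, np.float64(10.0), np.float64(-0.33)), (26, np.float64(9.6), np.float64(-0.33)), (29, np.float64(10.7), np.float64(-0.34)), (32, np.float64(11.0), np.float64(-0.32)), (35, np.float64(10.4), np.float64(-0.28)), (38, np.float64(10.6), np.float64(-0.26)), (41, np.float64(10.1), np.float64(-0.24)), (44, np.float64(10.4), np.float64(-0.23)), (47, np.float64(10.4), np.float64(-0.21)), (50, np.float64(10.5), np.float64(-0.2)), (53, np.float64(10.1), np.float64(-0.18)), (56, np.float64(10.4), np.float64(-0.18))]
22.4583 10.599158527926235 [ 0.74118738 -5.67295913  6.41847858] 0.2970075817838259
```

View pics/str.png

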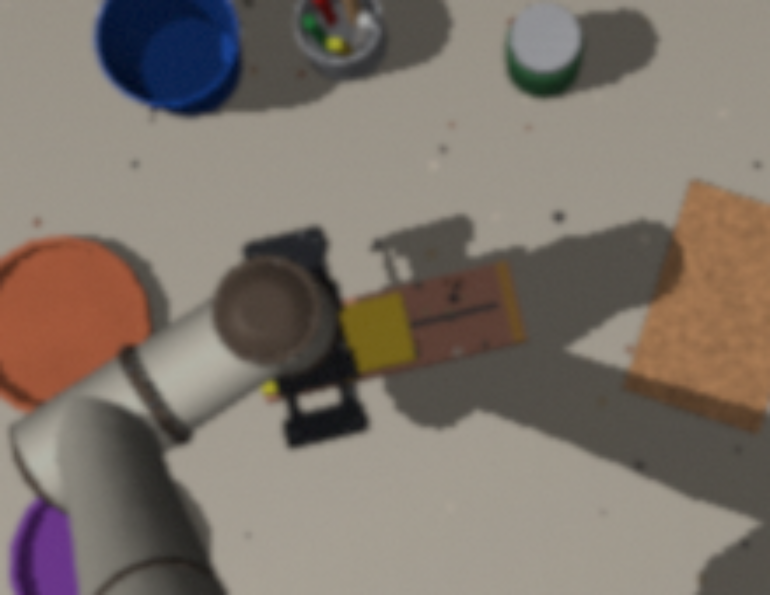

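The picture shows the float at the plain end, with its toe edge at crop px (408,328) about 108 mm from the brass end. That puts its centre at roughly +53 mm, on the seam, with 10 N held throughout. Next I lift it straight up and lay it on the mat.

```bash
python3 - <<'E'
from h import *
s=env.read_state()["position"]; env.move_straight(up(s,.09),rate=.12)
Rf=yaw(MY); C=MT+[-.0,0]
p,o=tcp(Rf,[*C,.004],g=G1); env.goto(up(p,.08),o)
env.move_straight(up(p,.012),rate=.12)
print(env.move_straight(up(p,-.004),rate=.02,force_limit=3), env.read_state()["position"]-p)
env.gripper_to(.6); env.dwell(.1)
env.move_straight(up(p,.1),rate=.15); env.dwell(.3)
# pre-pose for the regrasp
p,o=tcp(Rf,[*C,.004],45,G2,flip=True); tz=R.from_euler('xyz',o,degrees=True).apply([0,0,1])
env.goto(np.array(p)-.09*tz+[0,0,.03],o)
T=env.grab_frame("top");S=env.grab_frame("scene")
for P_ in(T,S):
    m=masks(P_,"float",[*C,.03]); q,f=fit([(P_,m)],"float",[*C,MY],.004); print(np.round(q,4),f,m.sum())
print(env.read_state()["clock"],env.read_state()["joint_positions"].round())
cv2.imwrite("pics/laid.png",cv2.resize(S["image"][60:260,150:400],None,fx=3,fy=3))
E
```

```text
True [-9.48589210e-05  4.16825515e-06 -6.48500606e-05]
[ 0.4734 -0.307  -0.3434] 0.1623812411562563 776
[ 0.4791 -0.3028 -0.3009] 0.16088418389427078 1178
31.3167 [ -17.   48.   22.   -2. -109.  -92.]
```

View pics/laid.png

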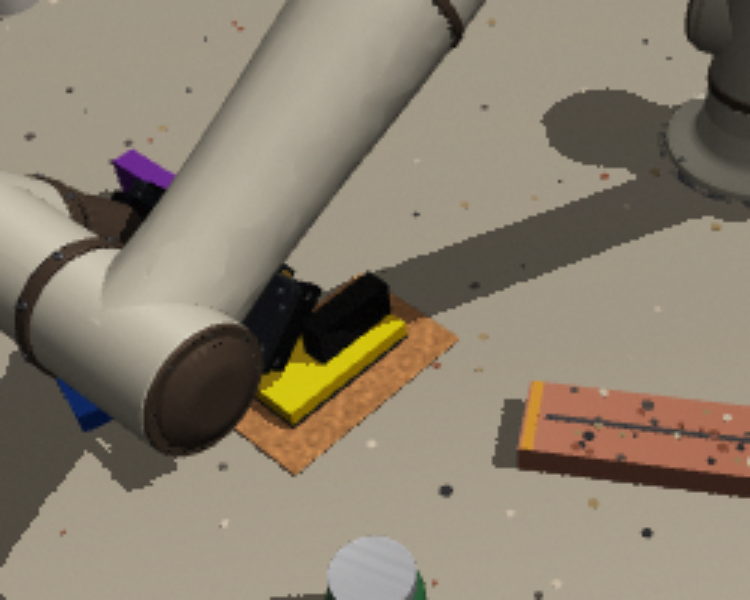

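The float lies flat on the mat, at crop px (340,360), and is released. I now take the fresh 45° hold and lift.

```bash
python3 - <<'E'
from h import *
Rf=yaw(MY); p,o=tcp(Rf,[*MT,.004],45,G2,flip=True); tz=R.from_euler('xyz',o,degrees=True).apply([0,0,1])
env.move_straight(np.array(p)-.06*tz,rate=.1)
print(env.move_straight(p,rate=.08,force_limit=8))
env.gripper_to(0.0,45); s=env.read_state(); print(s["opening"],s["finger_force"])
env.move_straight(up(p,.15),rate=.15); print(env.read_state()["opening"],env.read_state()["clock"])
for phi in (260,270,280,290,300):
    Rs=stand(np.radians(phi))
    for h in(.008,.03,.12):
        q,oo=tcp(Rs,heel_t(Rs,[*SA,h]),45,G2,flip=True); j=env.inverse_kinematics(q,oo); print(phi,h,None if j is None else np.round(j))
E
```

```text
False
0.2969568725398886 44.98439624905586
0.2965210001986824 34.6583
260 0.008 [ 23.  26. -18. -68. -40.  19.]
260 0.03 [ 24.  24. -17. -65. -40.  15.]
260 0.12 [ 28.  15. -15. -55. -43.  -1.]
270 0.008 [ 23.  29. -14. -63. -47.  22.]
270 0.03 [ 23.  26. -13. -61. -48.  18.]
270 0.12 [ 25.  18. -11. -54. -53.   6.]
280 0.008 [ 23.  31.  -9. -58. -55.  25.]
280 0.03 [ 23.  29.  -9. -56. -56.  22.]
280 0.12 [ 24.  21.  -6. -51. -61.  11.]
290 0.008 [ 23.  34.  -5. -53. -62.  28.]
290 0.03 [ 24.  32.  -5. -52. -63.  25.]
290 0.12 [ 24.  25.  -2. -49. -69.  16.]
300 0.008 [ 24.  36.  -0. -49. -69.  31.]
300 0.03 [ 24.  34.   0. -48. -70.  29.]
300 0.12 [ 25.  28.   3. -46. -76.  21.]
```

```bash
python3 - <<'E'
from h import *
Rs=stand(np.radians(285)); q,o=tcp(Rs,heel_t(Rs,[*SA,.12]),45,G2,flip=True)
env.goto(q,o); env.move_straight(up(q,-.07),rate=.15)
S=env.grab_frame("scene"); cv2.imwrite("pics/hov.png",cv2.resize(S["image"][110:310,350:600],None,fx=3,fy=3))
hp=[*SA,.05]; print(env.read_state()["clock"],env.read_state()["opening"],proj(S,hp),proj(S,up(hp,.15)))
E
```

```text
37.5583 0.29450514979501197 [497.56398899 239.49980558] [522.65409201 201.84197732]
```

View pics/hov.png

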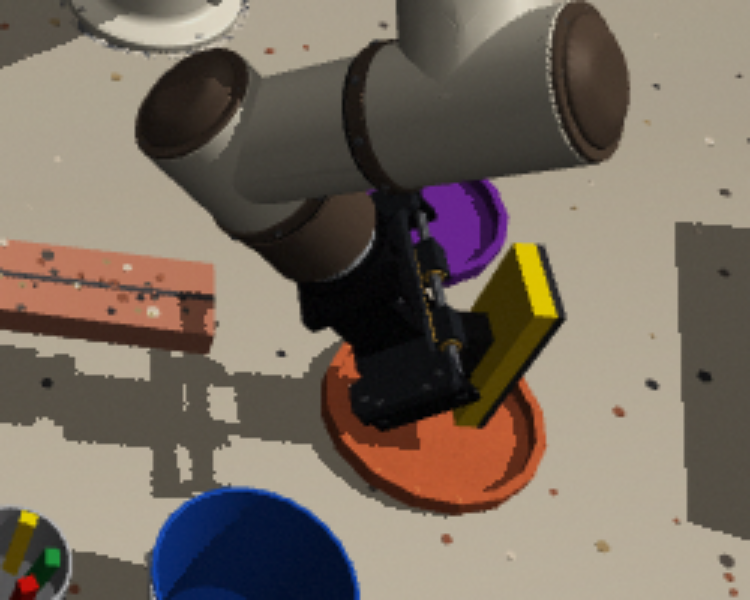

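The float hangs over the terracotta saucer, its toe at crop px (540,280) and its heel near (470,420). I compare those corners with the model to check the tilt before lowering.

```bash
python3 - <<'E'
from h import *
S=env.grab_frame("scene"); Rs=stand(np.radians(285)); t=heel_t(Rs,[*SA,.05])
im=cv2.imread("pics/hov.png")
for x in(-.075,.075):
    for y in(-.033,.033):
        for z in(0,.022):
            u=(proj(S,Rs.apply([x,y,z])+t)-[350,110])*3+1; cv2.circle(im,tuple(int(round(a)) for a in u),3,(255,0,255),-1)
cv2.imwrite("pics/chk.png",cv2.resize(im[200:480,380:620],None,fx=2,fy=2))
E
```

```text
(no output)
```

View pics/chk.png

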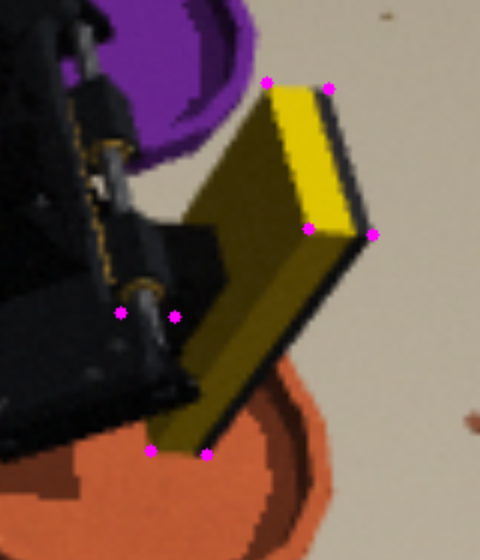

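The model corners lie on the float's own corners, so it is upright. Next I lower, release and back out along the tool axis.

```bash
python3 - <<'E'
from h import *
Rs=stand(np.radians(285)); q,o=tcp(Rs,heel_t(Rs,[*SA,.008]),45,G2,flip=True); tz=R.from_euler('xyz',o,degrees=True).apply([0,0,1])
env.move_straight(up(q,.01),rate=.1)
print(env.move_straight(up(q,-.005),rate=.015,force_limit=3),env.read_state()["position"]-q)
env.gripper_to(.55); env.dwell(.3)
s=env.read_state(); print(s["force"],s["opening"])
env.move_straight(s["position"]-.12*tz,rate=.08)
env.move_straight(up(env.read_state()["position"],.08),rate=.15); env.dwell(.3)
S=env.grab_frame("scene"); im=cv2.resize(S["image"][130:310,380:600],None,fx=3,fy=3)
t=heel_t(Rs,[*SA,.008])
for x in(-.075,.075):
    for y in(-.033,.033):
        for z in(0,.022):
            u=(proj(S,Rs.apply([x,y,z])+t)-[380,130])*3+1; cv2.circle(im,tuple(int(round(a)) for a in u),2,(255,0,255),-1)
cv2.imwrite("pics/fin.png",im); print(env.read_state()["clock"])
E
```

```text
True [-4.18230767e-05 -1.17350520e-04 -3.62600550e-04]
[ 0.29112997 -1.50169105  0.46909519] 0.5555186855720301
42.4667
```

View pics/fin.png

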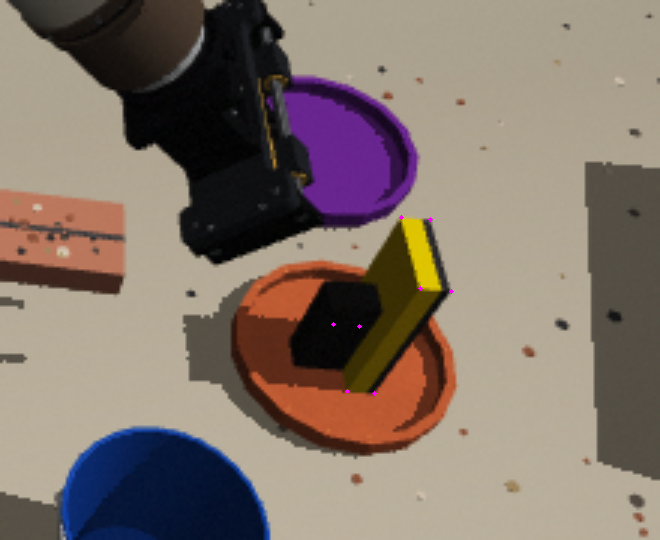

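The float stands upright on its heel in the middle of the terracotta saucer, toe at crop px (425,255) and heel near (345,350). The gripper is clear of it, so I hand in.

```bash
python3 -c "
from workcell import env
print(env.close_job())"
```

```text
the job is handed in; nothing more can be done
None
```

I rubbed the seam in one stroke at about 6–11 N (about 10 N for nearly all of it), laid the float on the mat and released it, then stood it on its heel in the terracotta saucer; the job is handed in at about 42 s of the 72 s, but no verdict came back.

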